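# Close the sample tin, then hold up its outer lid

### The arm

A 7-joint arm with a two-finger parallel gripper is mounted at the origin on the work surface. World frame = base frame: x ahead of the robot, y to its left, z up, the work surface at z = 0. Lengths are in m, angles in rad, forces in N, time in s.
With the tool pointing down it reaches from about 0.4 to 0.875 m from the base axis. Payload 19.3 kg.
Tool frame: the origin (TCP) lies where the fingers leave the gripper's body, on its centre line; the fingertips stand bot.tip_reach ahead of it and the grasp point (between the pads) lies 54 mm ahead of it (bot.tip_reach is the distance from the TCP to the fingertips, in m); z points along the fingers, y is the line along which they close (so a half turn about z gives the same grasp; the last joint's range is limited). The gripper opens to 85 mm and grips with 20 to 120 N. Pads are 22 mm wide; open, the fingers measure 114 mm over their backs; the gripper's body (76 mm by 85 mm) begins 54 mm behind the grasp point. The pads swing forward as they close: fully open they stand 13 mm farther back than shut.
Start: joints at [1.133, 0.521, -0.036, 1.599, 0.021, 1.021, -0.113], TCP at [0.225, -0.583, 0.304] pointing down, gripper open.
Joint ranges: [-2.91, 2.91], [-0.3, 2.13], [-1.5, 1.42], [0.17, 2.43], [-1.26, 4.41], [0.16, 1.93], [-2.52, 2.52]. Speed limits (rad/s): [1.89, 1.89, 2.39, 2.39, 3.01, 3.01, 3.01].

### API

Orientations are given as [roll, pitch, yaw] about the fixed x, y, z axes, in that order (R = Rz(yaw) Ry(pitch) Rx(roll)).
In Python, from workcell import bot gives the robot as it stands. The module is installed in compiled form; this text tells all that it offers.
- The arm moves only by the shell command python3 -m jog 'ROWS' [FORCE]. ROWS is JSON, a list that holds one entry, the list of rows, each a list of 7 numbers: the shift along the tool's x, y, z in mm, then the turn, a rotation vector about the tool's x, y, z in rad, then the opening, from 0 (shut) to 1 (fully open). In form: [[[tx, ty, tz, wx, wy, wz, fingers], ...]]. A call has 1 to 5 rows; each row shifts and turns the commanded pose from where the row before left it, along the tool's axes as they then stand; what a row does not reach is not made up. A row lasts 1/10 s, in which the tool goes at most 50 mm and 8.59 degrees, less where a joint would pass 70% of its speed; a pose out of reach is approached as far as the arm can. A call is refused whole if a number of a shift passes 50 or a number of a turn 0.15, either way. A call with a gripper value outside its range is refused whole. The fingers move at their own pace and stop on an object; FORCE is the grip in N (left out, the last holds). Time passes only in rows, so rows that do not move let the fingers close. It gives the time, the measured TCP pose, the force, the opening and the grip force at its end, in the units of the state.
- bot.observe(): the state, without advancing time (a new reading comes with each control period).
- bot.grab_frame(name): name is "scene" or "top"; returns a dict with "img" (480x640x3 uint8, red, green, blue), "intrinsics" (3x3 intrinsics, pixels), "R" (3x3) and "t" (3): a world point X has camera coordinates R X + t. Camera axes: x right, y down, z forward; pixel columns grow to the right and rows downward; lengths in m; the calibration is good to about 2 mm. A picture is of the moment at which its call begins. There is no depth.
- bot.job_done(): hands the job in; it is judged then, once.
Trained networks look in a picture, given as the dict that the camera call returned (one of the last four; its "shot" number tells which), for a name from the list of things; names that differ only in an ending like _2 or _b are one class to them, and where a whole thing is asked for, a point or a joint stands for the part that bears it (a point fixed in the world has none). Each returns a list of dicts, best first, with "conf" (0 to 1); they miss things now and then, are a little off and sometimes report something else, mostly with a low value. They report only what shows in the picture. A call takes as long as a camera call. They do not tell look-alikes from the thing itself.
- bot.trace(query, picture): "region" (480x640 bool, what is visible of it).
- bot.spot_point(query, picture): "xyz" ([x, y, z] in m, in world coordinates, good to about 4 mm: a listed point, or the origin of a listed thing).
The state is a dict: "clock": time; "qpos": joint angles; "qd": joint speeds; "joint_efforts": joint torques, N m; "position": TCP position; "tool_rot": TCP orientation; "force": force on the tool from outside, world axes, zero at the start; "moment": the same for the moment, N m; "grip_width": finger opening in m; "finger_force": force on a finger pad.
Only numpy, scipy, OpenCV 4.12 (cv2) and the standard library are available. Lean on these libraries where they do the work, as an engineer would, in place of code of your own. Each camera call takes 0.05 s, during which the arm holds its last target. There are 200 camera calls.

### The job

Pull the open tin on its sliding carrier fully out from under the desk riser, then carry the two nested lids together by the inner lid's knob and lower them (do not drop them) onto the tin until they are fully home, and let go. Then lift off the outer lid alone, leaving the inner lid seated in the tin, and finish while still holding the outer lid up in the gripper, level and still, about 10 cm above where it sat and touching nothing else; the lids stay nested until they are on the tin, and the mug, vial, tape dispenser and carton are left alone.

Things in the scene. Friction and masses are not known exactly. Their poses are not given: they have to be found in the camera images.
- carrier (a joint): Travel of the aluminium carrier that holds the tin: 0 = fully in under the riser, 0.15 = fully out at its stop; starts at 0 to 0.03. It grows as the carrier slides along the local -y axis of pull_post (level, roughly world -y). About 2 N of friction; stays where it is left. Fully out, the tin's axis is 90 mm clear of the riser's edge.
- riser: Fixed wooden desk riser, origin on the table under its shelf's centre. Shelf 220 mm (x) by 160 mm (y), underside 88 mm, top 100 mm above the table, four corner legs 14 mm square, a pile of paper on it up to 130 mm. A guide track 90 mm wide runs out from under it along its -y, the pull-out direction, to 320 mm from the origin.
- pull_post (a point): Grip centre of the carrier's pull: a dark wooden upright round post, diameter 16 mm, this point 65 mm and its top 85 mm above the table, 110 mm from the tin's axis along local -y (the pull-out direction). z up. With the joint at 0 it stands 50 mm out from the riser's edge.
- tin_mouth (a point): Centre of the open tin's mouth, at rim height (72 mm above the table). Round steel tin fixed on the carrier, outside diameter 48 mm, inside 42 mm, 58 mm tall. z up; local -y is the pull-out direction.
- knob (a point): Middle of the inner lid's knob: black upright cylinder, diameter 16 mm, showing 15 mm above and below this point over the outer lid. The lid: aluminium disc 53 x 3 mm, underside 21 mm below this point, plug 37 mm wide (28 at its foot), 16 mm deep. Home: 21 mm straight above tin_mouth. Starts nested under the outer lid on a low wooden rest; lifting the knob lifts both. 48-78 g.
- outer_mid (a point): Centre of the outer lid, half-way up its rim: steel cap, outside diameter 62 mm, 15 mm tall (7.5 mm either side), skirt inside diameter 57 mm, a 26 mm hole in its top for the knob. It rests loose on the inner lid; nested, this point is 22.5 mm below knob. Can be gripped across its rim from above, with the knob (30 mm above its top) between the fingers. 40-65 g.
- lid_rest: Fixed low wooden rest on which the two lids start, foot diameter 80 mm, collar diameter 48 mm, 24 mm tall, origin under its centre.
- mug: White mug, diameter 76 mm, 90 mm tall, handle to its own +y, origin under its centre. Leave alone.
- vial: Small amber bottle, diameter 28 mm, 65 mm tall, origin under its centre. Leave alone.
- dispenser: Green tape dispenser, 60 x 110 mm, about 74 mm tall, origin under its centre. Leave alone.
- carton: Small white sweets carton, 74 x 74 mm, 75 mm tall, origin under its centre. Leave alone.
Things that resemble listed ones, but are neither listed nor needed, are in the scene too. Of the things that look like the part that bears outer_mid, the larger one is meant.

How it is judged:
By the outcome, as a careful person would: the job done as asked, in the order asked, and still so for the second after the job is handed in, while the arm keeps its last pose, push and grip.
It also fails if it takes over 69 s, if anything falls off the work surface, if the arm or the gripper's body presses on something with over 40 N, if the wrist force passes 120 N, or if a joint passes its speed limit or range.

## Working session

There is one attempt and no reset: what is moved stays moved. The work goes in short steps, Python scripts to look and compute and a shell command to move; the robot and the scene stay as the last step left them, time stands still between calls to the robot, and variables do not carry over. Pictures are saved under pics/ and viewed, at most 10 in all, crops included, and the job is handed in when it is done.

```bash
mkdir -p pics; python3 - <<'E'
from workcell import bot
import cv2,numpy as np
o=bot.observe()
print({k:np.round(v,3) for k,v in o.items()},bot.tip_reach)
for n in("scene","top"):
    f=bot.grab_frame(n); cv2.imwrite(f"pics/{n}0.png",f["img"][:,:,::-1])
    C=-f["R"].T@f["t"]; print(n,C.round(3))
    for q in("riser","pull_post","tin_mouth","knob","outer_mid","lid_rest","mug","vial","dispenser","carton"):
        for d in bot.spot_point(q,f)[:3]:
            X=np.array(d["xyz"]);p=f["intrinsics"]@(f["R"]@X+f["t"]);p=p/p[2]
            print(q,X.round(3),round(d["conf"],2),p[:2].round())
E
```

```text
{'clock': np.float64(0.0), 'qpos': array([ 1.133,  0.522, -0.036,  1.6  ,  0.021,  1.021, -0.113]), 'qd': array([-0.002,  0.   , -0.   ,  0.   , -0.001,  0.   ,  0.001]), 'joint_efforts': array([-0.0000e+00, -9.2713e+01,  1.9800e+00, -3.6993e+01,  1.8000e-02,
        9.0000e-03, -0.0000e+00]), 'position': array([ 0.225, -0.583,  0.303]), 'tool_rot': array([-3.14 ,  0.   ,  0.368]), 'force': array([ 0.602, -0.214,  0.998]), 'moment': array([-0.008, -0.019, -0.013]), 'finger_force': np.float64(0.0), 'grip_width': np.float64(0.085)} 0.0726
scene [ 1.372 -0.418  0.931]
riser [0.493 0.361 0.004] 0.97 [447. 186.]
pull_post [0.49  0.218 0.068] 0.91 [400. 181.]
tin_mouth [0.494 0.328 0.07 ] 0.61 [440. 169.]
knob [ 0.466 -0.213  0.042] 0.71 [225. 240.]
knob [ 0.712 -0.235 -0.001] 0.51 [260. 338.]
outer_mid [ 0.457 -0.214  0.027] 0.91 [225. 243.]
outer_mid [ 0.493 -0.341 -0.003] 0.64 [176. 282.]
outer_mid [ 0.452 -0.404  0.002] 0.28 [141. 277.]
lid_rest [ 0.461 -0.218  0.001] 0.86 [225. 253.]
vial [ 0.455 -0.408  0.002] 0.56 [140. 279.]
dispenser [ 0.714 -0.233 -0.   ] 0.71 [261. 338.]
carton [ 0.622 -0.432  0.002] 0.81 [148. 341.]
carton [ 0.467 -0.215  0.043] 0.27 [225. 240.]
top [ 0.423 -0.028  1.155]
pull_post [0.492 0.218 0.067] 0.91 [207. 301.]
knob [ 0.461 -0.218  0.046] 0.45 [424. 318.]
outer_mid [ 0.494 -0.336 -0.002] 0.76 [476. 303.]
outer_mid [ 0.461 -0.216  0.022] 0.69 [421. 318.]
lid_rest [ 0.46  -0.212 -0.001] 0.62 [418. 319.]
mug [ 0.754 -0.041  0.   ] 0.94 [337. 183.]
mug [ 0.712 -0.235  0.005] 0.33 [426. 202.]
vial [ 0.452 -0.405  0.004] 0.5 [510. 323.]
carton [ 0.62  -0.433  0.002] 0.84 [519. 244.]
carton [ 0.452 -0.402 -0.001] 0.29 [508. 323.]
```

View pics/scene0.png

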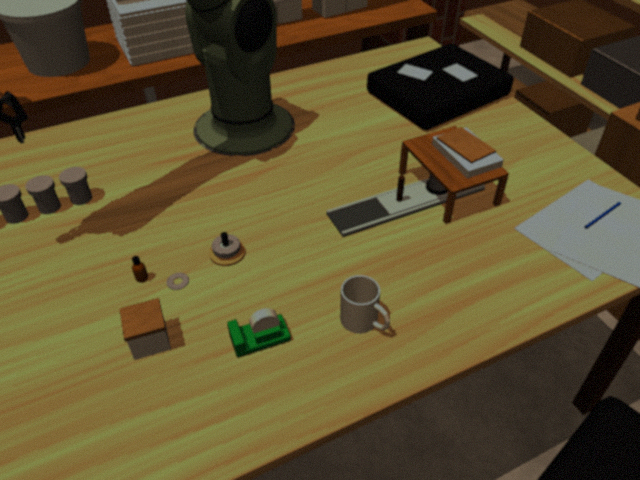

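View pics/top0.png

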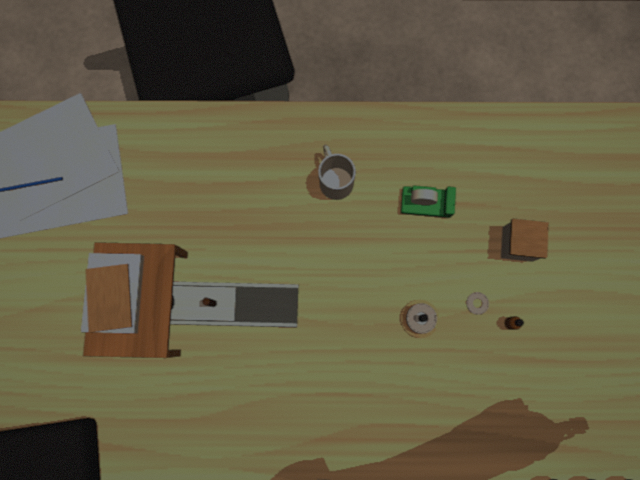

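The scene view shows the riser at the right with the post at (401,188) and the lids on their rest at (226,243). In the top view the post is at (208,302), the knob at (423,318), and the track end spans (298,285) to (298,327). The small ring at (477,303) is a decoy.

```bash
cat > h.py <<'E'
from workcell import bot
import cv2,numpy as np
def back(f,p,z):
    d=f["R"].T@np.linalg.solve(f["intrinsics"],[p[0],p[1],1]);C=-f["R"].T@f["t"]
    return C+d*(z-C[2])/d[2]
def avg(qs,cams=("scene","top"),n=4,verbose=True):
    out={}
    for c in cams:
        for i in range(n):
            f=bot.grab_frame(c)
            for q in qs:
                for d in bot.spot_point(q,f)[:1]: out.setdefault((q,c),[]).append(d["xyz"])
    for k,v in out.items(): print(k,np.median(v,0).round(4),np.std(v,0).round(4),len(v))
def cyl(q,z,f):  # centroid of mask of q back-projected at height z
    r=bot.trace(q,f)
    for d in r[:2]:
        m=d["region"];ys,xs=np.nonzero(m);print(q,d["conf"],m.sum(),xs.min(),xs.max(),ys.min(),ys.max(),back(f,(xs.mean(),ys.mean()),z).round(4))
E
python3 - <<'E'
from h import *
avg(("pull_post","knob","outer_mid","riser"),n=3)
f=bot.grab_frame("top")
for p in((175,284),(298,285),(175,325.5),(298,327),(174,244),(167,357)): print(p,back(f,p,.1 if p[0]<175 else .006).round(3))
cyl("outer_mid",.03,f)
E
```

```text
('pull_post', 'scene') [0.4905 0.2176 0.0666] [0.0012 0.0007 0.0016] 3
('knob', 'scene') [ 0.4656 -0.2162  0.041 ] [0.0017 0.0005 0.0011] 3
('outer_mid', 'scene') [ 0.4937 -0.3354 -0.0029] [0.0152 0.0574 0.0132] 3
('riser', 'scene') [ 4.952e-01  3.599e-01 -1.000e-04] [0.0011 0.0003 0.0008] 3
('pull_post', 'top') [0.4919 0.2169 0.0702] [0.0019 0.0009 0.0015] 3
('knob', 'top') [ 0.4635 -0.2191  0.0414] [0.1182 0.0103 0.018 ] 3
('outer_mid', 'top') [ 0.4615 -0.2155  0.0194] [0.0167 0.0567 0.0105] 3
('riser', 'top') [ 0.4946  0.3614 -0.0029] [0.0012 0.0012 0.0015] 3
(175, 284) [0.531 0.301 0.006]
(298, 285) [0.53  0.041 0.006]
(175, 325.5) [0.444 0.296 0.006]
(298, 327) [0.442 0.039 0.006]
(174, 244) [0.601 0.28  0.1  ]
(167, 357) [0.384 0.282 0.1  ]
outer_mid 0.81 579 406 436 304 333 [ 0.4607 -0.2141  0.03  ]
outer_mid 0.7 452 401 438 300 337 [ 0.4581 -0.2044  0.03  ]
```

```bash
python3 -m jog '[[[40,0,0,0,0,-0.149,1],[40,0,0,0,0,-0.149,1],[40,0,0,0,0,-0.149,1],[40,0,0,0,0,-0.149,1],[20,30,0,0,0,-0.149,1]]]'; python3 -m jog '[[[20,30,0,0,0,-0.149,1],[20,30,0,0,0,-0.149,1],[20,30,0,0,0,-0.149,1],[0,0,0,0,0,0,1],[0,0,0,0,0,0,1]]]'
```

```text
clock: 3.2
position: [0.3929, -0.493, 0.3045]
tool_rot: [-3.141, -0.0, 1.121]
force: [0.5, -1.5, 0.1]
grip_width: 0.0855
finger_force: 0.0
clock: 3.7
position: [0.4954, -0.4659, 0.3035]
tool_rot: [-3.141, -0.0, 1.56]
force: [-0.6, -1.0, -0.3]
grip_width: 0.0854
finger_force: 0.0
```

```bash
python3 -m jog '[[[49,-1,0,0,0,0,1],[49,-1,0,0,0,0,1],[49,-1,0,0,0,0,1],[49,-1,0,0,0,0,1],[49,-1,0,0,0,0,1]]]'>/dev/null; python3 -m jog '[[[49,-1,0,0,0,0,1],[49,-1,0,0,0,0,1],[49,-1,0,0,0,0,1],[49,-1,0,0,0,0,1],[49,-1,0,0,0,0,1]]]'; python3 -m jog '[[[49,-1,0,0,0,0,1],[49,-1,0,0,0,0,1],[48,-1,0,0,0,0,1],[46,0,0,0,0,0,1],[0,0,0,0,0,0,1]]]'; python3 -m jog '[[[0,0,10,0,0,0,1],[0,0,40,0,0,0,1],[0,0,30,0,0,0,1],[0,0,0,0,0,0,1]]]'
```

```text
clock: 4.7
position: [0.4898, 0.0243, 0.3043]
tool_rot: [3.141, 0.001, 1.556]
force: [1.6, -0.3, -0.5]
grip_width: 0.0853
finger_force: 0.0
clock: 5.2
position: [0.4885, 0.2208, 0.3042]
tool_rot: [3.141, -0.003, 1.564]
force: [-1.1, -1.3, 0.6]
grip_width: 0.0855
finger_force: 0.0
clock: 5.6
position: [0.4885, 0.2128, 0.2205]
tool_rot: [-3.137, 0.003, 1.557]
force: [-0.5, -0.2, 0.6]
grip_width: 0.0854
finger_force: 0.0
```

```bash
python3 -m jog '[[[3,2,30,0,0,0,1],[0,0,30,0,0,0,1],[0,0,25,0,0,0,1],[0,0,15,0,0,0,1],[0,0,0,0,0,0,1]]]'; python3 -m jog '[[[0,0,0,0,0,0,0],[0,0,0,0,0,0,0],[0,0,0,0,0,0,0],[0,0,0,0,0,0,0],[0,0,0,0,0,0,0]]]' 40;python3 -m jog '[[[0,0,0,0,0,0,0],[0,0,0,0,0,0,0]]]'; python3 -c "
from h import *
print(bot.tip_reach)"
```

```text
clock: 6.1
position: [0.4915, 0.2178, 0.1233]
tool_rot: [-3.14, 0.001, 1.559]
force: [-0.3, -0.1, -0.0]
grip_width: 0.0853
finger_force: 0.0
clock: 6.6
position: [0.4919, 0.2187, 0.1244]
tool_rot: [3.141, -0.0, 1.56]
force: [-2.1, -2.1, 8.9]
grip_width: 0.0151
finger_force: 38.8
clock: 6.8
position: [0.4919, 0.2187, 0.1244]
tool_rot: [3.141, -0.0, 1.56]
force: [-0.4, -0.8, 7.2]
grip_width: 0.0145
finger_force: 38.9
0.0726
```

```bash
python3 -m jog '[[[-5,0,0,0,0,0,0],[-12,0,0,0,0,0,0],[-18,0,0,0,0,0,0],[-18,0,0,0,0,0,0],[-18,0,0,0,0,0,0]]]'; python3 -m jog '[[[-18,0,0,0,0,0,0],[-18,0,0,0,0,0,0],[-12,0,0,0,0,0,0],[-6,0,0,0,0,0,0],[0,0,0,0,0,0,0]]]'; python3 -m jog '[[[-4,0,0,0,0,0,0],[-4,0,0,0,0,0,0],[-2,0,0,0,0,0,0],[-1,0,0,0,0,0,0],[0,0,0,0,0,0,0]]]'
```

```text
clock: 7.3
position: [0.4905, 0.1472, 0.1244]
tool_rot: [3.141, -0.0, 1.56]
force: [-4.1, 2.4, 13.1]
grip_width: 0.0147
finger_force: 40.1
clock: 7.8
position: [0.4895, 0.0922, 0.1243]
tool_rot: [-3.141, 0.001, 1.558]
force: [-7.7, -2.4, 17.4]
grip_width: 0.0149
finger_force: 40.7
clock: 8.3
position: [0.4893, 0.0828, 0.1243]
tool_rot: [-3.141, -0.0, 1.56]
force: [-8.2, 3.4, 16.9]
grip_width: 0.0145
finger_force: 40.4
```

```bash
python3 -m jog '[[[-2,0,0,0,0,0,0],[-2,0,0,0,0,0,0],[0,0,0,0,0,0,0]]]'; python3 -m jog '[[[-2,0,0,0,0,0,0],[-2,0,0,0,0,0,0],[0,0,0,0,0,0,0]]]'
```

```text
clock: 8.6
position: [0.4893, 0.0824, 0.1243]
tool_rot: [3.141, -0.005, 1.563]
force: [-10.5, 27.1, 9.2]
grip_width: 0.0147
finger_force: 39.8
clock: 8.9
position: [0.4893, 0.0807, 0.1243]
tool_rot: [3.141, -0.008, 1.565]
force: [-10.4, 40.8, 3.9]
grip_width: 0.0149
finger_force: 39.4
```

```bash
python3 -m jog '[[[3,0,0,0,0,0,0],[3,0,0,0,0,0,0],[0,0,0,0,0,0,1],[0,0,0,0,0,0,1],[0,0,0,0,0,0,1]]]'; python3 -m jog '[[[0,0,0,0,0,0,1],[0,0,-40,0,0,0,1],[0,0,-45,0,0,0,1],[-20,0,-45,0,0,0,1],[-45,0,0,0,0,0,1]]]'; python3 -m jog '[[[-45,0,0,0,0,0,1],[-45,0,0,0,0,0,1],[-45,0,0,0,0,0,1],[-45,0,0,0,0,0,1],[0,0,0,0,0,0,1]]]'
python3 - <<'E'
from h import *
avg(("pull_post","tin_mouth"),n=3)
avg(("knob",),n=3,cams=("scene",))
f=bot.grab_frame("top");cv2.imwrite("pics/t1.png",f["img"][200:400,150:550,::-1].repeat(2,0).repeat(2,1)) 
E
```

```text
clock: 9.4
position: [0.4899, 0.0802, 0.1238]
tool_rot: [-3.141, 0.0, 1.559]
force: [0.4, 0.4, 0.4]
grip_width: 0.0579
finger_force: 0.0
clock: 9.9
position: [0.4912, 0.018, 0.2589]
tool_rot: [3.134, -0.002, 1.564]
force: [0.9, -1.6, -1.3]
grip_width: 0.0856
finger_force: 0.0
clock: 10.4
position: [0.4862, -0.1704, 0.2535]
tool_rot: [-3.141, 0.002, 1.552]
force: [0.2, 0.8, -0.5]
grip_width: 0.0855
finger_force: 0.0
('pull_post', 'scene') [0.4877 0.0824 0.0654] [0.0006 0.0008 0.001 ] 3
('tin_mouth', 'scene') [0.4927 0.1939 0.0686] [0.0008 0.0013 0.0011] 3
('pull_post', 'top') [0.4882 0.0838 0.068 ] [0.0015 0.0013 0.0007] 3
('tin_mouth', 'top') [0.4913 0.1922 0.0669] [0.0018 0.0005 0.0011] 3
('knob', 'scene') [ 0.4656 -0.2147  0.0418] [0.0142 0.2728 0.0181] 3
```

View pics/t1.png

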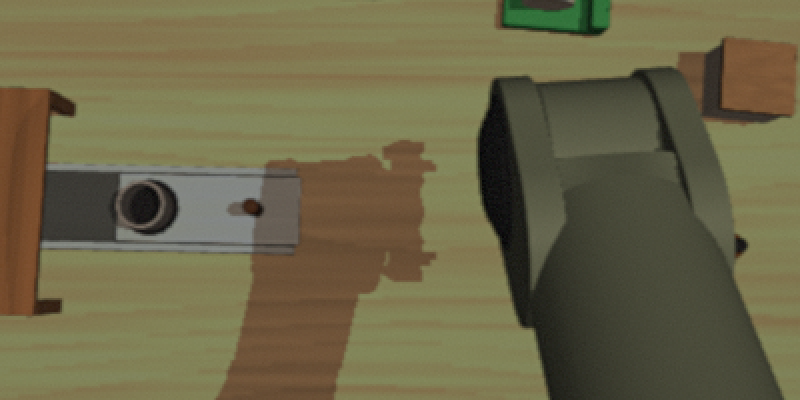

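```bash
python3 - <<'E'
from h import *
for n in("scene","top"):
    f=bot.grab_frame(n);im=cv2.cvtColor(cv2.imread(f"pics/{n}0.png"),cv2.COLOR_BGR2GRAY)
    x0,y0=(216,228) if n=="scene" else (412,308)
    w=im[y0:y0+22,x0:x0+22]; w=w[:18] ; m=w<55
    k,l,s,c=cv2.connectedComponentsWithStats(m.astype(np.uint8))
    for st,ce in zip(s[1:],c[1:]):
        if st[4]>8:
            p=ce+[x0,y0]; top=(p[0],y0+st[1]+1); print(n,st,p.round(1),"mid",back(f,p,.045).round(4),"top@.06",back(f,p,.06).round(4))
    if n=="scene": cyl("outer_mid",.03,f); print(back(f,(225,240),.045))
    else:
        cyl("tin_mouth",.06,f)
        g=cv2.cvtColor(f["img"],cv2.COLOR_RGB2GRAY)[288:320,205:245]
        cv2.imwrite("pics/tin.png",cv2.resize(g,None,fx=10,fy=10))
E
```

```text
scene [ 5  4  9 14 86] [224.8 239. ] mid [ 0.4644 -0.2141  0.045 ] top@.06 [ 0.4798 -0.2176  0.06  ]
outer_mid 0.65 438 212 239 236 258 [ 0.4766 -0.2178  0.03  ]
outer_mid 0.53 262 166 188 273 289 [ 0.5233 -0.3414  0.03  ]
[ 0.46764016 -0.21474157  0.045     ]
top [ 6  6 10  8 56] [422.8 317.6] mid [ 0.4616 -0.215   0.045 ] top@.06 [ 0.4611 -0.2125  0.06  ]
tin_mouth 0.97 3014 208 299 287 321 [0.4864 0.1263 0.06  ]
```

View pics/tin.png

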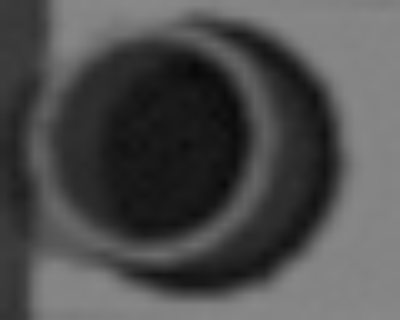

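```bash
python3 -m jog '[[[-22,-12,20,0,0,0,1],[-22,-12,40,0,0,0,1],[0,0,40,0,0,0,1],[0,0,0,0,0,0,1],[0,0,0,0,0,0,1]]]'; python3 - <<'E'
from h import *
f=bot.grab_frame("top"); print(back(f,(220,301.7),.072).round(4)); o=bot.observe(); print(o["position"].round(4),o["tool_rot"].round(4))
E
```

```text
clock: 12.35
position: [0.4632, -0.2074, 0.1545]
tool_rot: [-3.141, -0.001, 1.561]
force: [0.1, 0.5, 0.9]
grip_width: 0.0856
finger_force: 0.0
[0.4902 0.191  0.072 ]
[ 0.4638 -0.2076  0.1554] [3.1403e+00 1.0000e-04 1.5606e+00]
```

```bash
python3 -m jog '[[[-7,0,15,0,0,0,1],[0,0,20,0,0,0,1],[0,0,8,0,0,0,1],[0,0,4,0,0,0,1],[0,0,0,0,0,0,1]]]'; python3 -m jog '[[[0,0,0,0,0,0,0],[0,0,0,0,0,0,0],[0,0,0,0,0,0,0],[0,0,0,0,0,0,0],[0,0,0,0,0,0,0]]]' 35;python3 -m jog '[[[0,0,0,0,0,0,0],[0,0,0,0,0,0,0]]]'
```

```text
clock: 12.9
position: [0.463, -0.2149, 0.1071]
tool_rot: [3.141, 0.0, 1.56]
force: [-0.2, -0.1, 0.6]
grip_width: 0.0855
finger_force: 0.0
clock: 13.4
position: [0.4628, -0.215, 0.1071]
tool_rot: [3.141, 0.0, 1.56]
force: [-2.4, 0.3, 9.1]
grip_width: 0.0147
finger_force: 34.0
clock: 13.6
position: [0.4628, -0.215, 0.1071]
tool_rot: [3.141, 0.0, 1.56]
force: [-0.8, 0.1, 5.6]
grip_width: 0.0148
finger_force: 34.0
```

```bash
python3 -m jog '[[[0,0,-4,0,0,0,0],[0,0,-8,0,0,0,0],[0,0,-14,0,0,0,0],[0,0,-20,0,0,0,0],[0,0,-20,0,0,0,0]]]' ; python3 -m jog '[[[0,0,-20,0,0,0,0],[0,0,-20,0,0,0,0],[0,0,-14,0,0,0,0],[0,0,-6,0,0,0,0],[0,0,0,0,0,0,0]]]'; python3 - <<'E'
from h import *
f=bot.grab_frame("scene"); cv2.imwrite("pics/s2.png",cv2.resize(f["img"][100:300,120:386,::-1],None,fx=3,fy=3,interpolation=cv2.INTER_CUBIC))
E
```

```text
clock: 14.1
position: [0.4627, -0.2149, 0.1746]
tool_rot: [3.141, -0.0, 1.56]
force: [-0.4, -0.4, -0.2]
grip_width: 0.0148
finger_force: 34.2
clock: 14.6
position: [0.4628, -0.2152, 0.2336]
tool_rot: [3.141, 0.001, 1.56]
force: [-0.4, 0.6, -1.3]
grip_width: 0.015
finger_force: 34.2
```

View pics/s2.png

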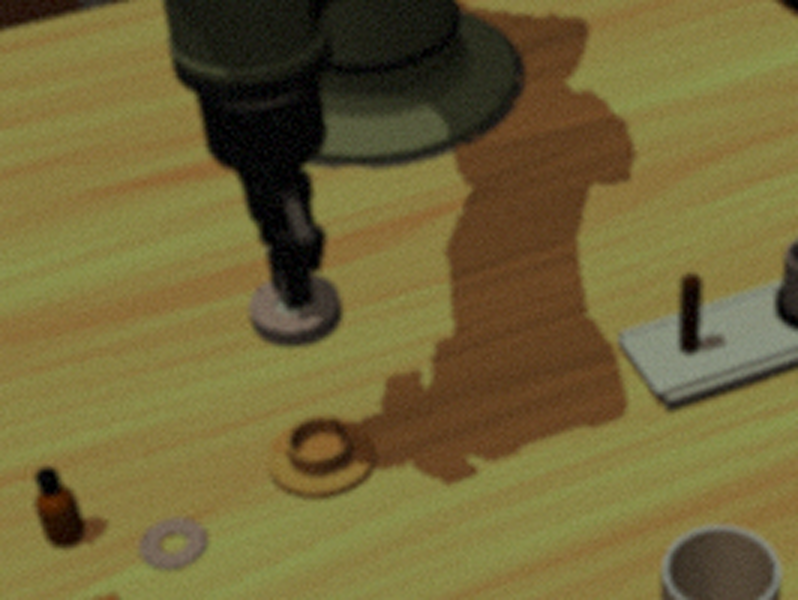

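```bash
python3 -m jog '[[[8,0,0,0,0,0,0],[16,1,0,0,0,0,0],[24,2,0,0,0,0,0],[30,2,0,0,0,0,0],[30,2,0,0,0,0,0]]]' >/dev/null; python3 -m jog '[[[30,2,0,0,0,0,0],[30,2,0,0,0,0,0],[30,2,0,0,0,0,0],[30,2,0,0,0,0,0],[30,2,0,0,0,0,0]]]' ; python3 -m jog '[[[30,2,0,0,0,0,0],[30,2,0,0,0,0,0],[30,2,0,0,0,0,0],[24,1,0,0,0,0,0],[17,0,0,0,0,0,0]]]';python3 -m jog '[[[12,0,0,0,0,0,0],[6,0,0,0,0,0,0],[0,0,0,0,0,0,0],[0,0,0,0,0,0,0],[0,0,0,0,0,0,0]]]'; python3 - <<'E'
from h import *
o=bot.observe(); print(o["position"].round(4),o["tool_rot"].round(4))
f=bot.grab_frame("scene"); cv2.imwrite("pics/s3.png",cv2.resize(f["img"][80:230,350:550,::-1],None,fx=4,fy=4,interpolation=cv2.INTER_CUBIC))
cyl("outer_mid",.15,f)
E
```

```text
clock: 15.65
position: [0.482, 0.0446, 0.2322]
tool_rot: [-3.14, -0.0, 1.56]
force: [0.5, -0.6, -1.3]
grip_width: 0.0149
finger_force: 34.2
clock: 16.15
position: [0.4902, 0.1761, 0.2321]
tool_rot: [-3.14, -0.0, 1.562]
force: [0.9, 0.3, -1.2]
grip_width: 0.0144
finger_force: 34.1
clock: 16.65
position: [0.4914, 0.1908, 0.2329]
tool_rot: [-3.142, 0.0, 1.559]
force: [0.3, -0.7, -1.0]
grip_width: 0.0144
finger_force: 34.1
[0.4914 0.1908 0.2329] [-3.1416e+00  4.0000e-04  1.5586e+00]
outer_mid 0.64 346 380 407 150 168 [0.502  0.1831 0.15  ]
outer_mid 0.49 252 166 188 273 289 [ 0.6363 -0.3509  0.15  ]
```

View pics/s3.png

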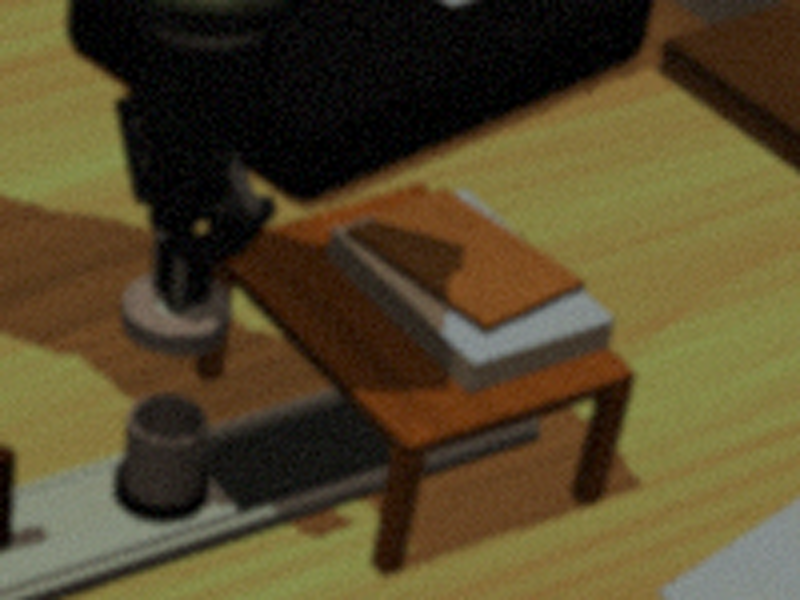

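```bash
python3 - <<'E'
from h import *
f=bot.grab_frame("scene")
P=lambda c,r:(350+(c+.5)/4-.5,80+(r+.5)/4-.5)
print(back(f,P(175,313),.1485),back(f,P(169.5,420),.072))
print(back(f,P(176,313),.1485)-back(f,P(175,313),.1485),back(f,P(175,314),.1485)-back(f,P(175,313),.1485))
avg(("knob","tin_mouth","outer_mid"),cams=("scene",),n=5)
E
```

```text
[0.49271381 0.19011783 0.1485    ] [0.49512168 0.19195802 0.072     ]
[0.00025363 0.00050506 0.        ] [ 0.00080667 -0.00049112  0.        ]
('knob', 'scene') [0.4925 0.1889 0.1675] [0.0021 0.0438 0.0404] 5
('tin_mouth', 'scene') [0.4896 0.1931 0.0716] [0.0012 0.0013 0.0013] 5
('outer_mid', 'scene') [0.4888 0.1875 0.1485] [0.0034 0.2587 0.0747] 5
```

```bash
python3 -m jog '[[[2,0,10,0,0,0,0],[0,0,18,0,0,0,0],[0,0,18,0,0,0,0],[0,0,8,0,0,0,0],[0,0,2,0,0,0,0]]]'; python3 -m jog '[[[0,0,2,0,0,0,0],[0,0,2,0,0,0,0],[0,0,2,0,0,0,0],[0,0,2,0,0,0,0],[0,0,0,0,0,0,0]]]'; python3 -m jog '[[[0,0,2,0,0,0,0],[0,0,2,0,0,0,0],[0,0,2,0,0,0,0],[0,0,0,0,0,0,0]]]'
```

```text
clock: 18.3
position: [0.4908, 0.1938, 0.1759]
tool_rot: [-3.14, 0.0, 1.56]
force: [-0.5, -0.4, -1.1]
grip_width: 0.0148
finger_force: 34.2
clock: 18.8
position: [0.4913, 0.1936, 0.1688]
tool_rot: [3.142, 0.0, 1.56]
force: [-0.7, 0.4, -1.4]
grip_width: 0.0144
finger_force: 34.2
clock: 19.2
position: [0.4911, 0.1937, 0.1626]
tool_rot: [-3.141, 0.0, 1.56]
force: [-0.1, 0.5, -1.2]
grip_width: 0.0149
finger_force: 34.2
```

```bash
python3 -m jog '[[[0,0,2,0,0,0,0],[0,0,2,0,0,0,0],[0,0,1,0,0,0,0],[0,0,0,0,0,0,0]]]'; python3 -m jog '[[[0,0,1,0,0,0,0],[0,0,1,0,0,0,0],[0,0,0,0,0,0,0]]]';
```

```text
clock: 19.6
position: [0.4912, 0.1937, 0.1577]
tool_rot: [-3.141, 0.0, 1.56]
force: [-0.5, 0.0, -1.2]
grip_width: 0.0148
finger_force: 34.2
clock: 19.9
position: [0.4912, 0.1937, 0.1558]
tool_rot: [-3.141, 0.0, 1.56]
force: [-0.1, -0.1, -1.1]
grip_width: 0.0148
finger_force: 34.2
```

```bash
python3 -m jog '[[[0,0,0.5,0,0,0,0],[0,0,0.5,0,0,0,0],[0,0,0,0,0,0,0]]]'; python3 -m jog '[[[0,0,0.5,0,0,0,0],[0,0,0.5,0,0,0,0],[0,0,0,0,0,0,0]]]';
```

```text
clock: 20.2
position: [0.4913, 0.1937, 0.1551]
tool_rot: [3.141, 0.0, 1.56]
force: [-1.4, -2.0, 4.5]
grip_width: 0.0146
finger_force: 34.8
clock: 20.5
position: [0.4913, 0.1943, 0.155]
tool_rot: [3.141, -0.0, 1.56]
force: [-7.6, -1.9, 23.7]
grip_width: 0.0148
finger_force: 36.7
```

```bash
python3 -m jog '[[[0,0,-0.8,0,0,0,0],[0,0,0,0,0,0,0.3],[0,0,0,0,0,0,1],[0,0,0,0,0,0,1],[0,0,0,0,0,0,1]]]'; python3 -m jog '[[[0,0,-10,0,0,0,1],[0,0,-30,0,0,0,1],[0,0,-30,0,0,0,1],[0,0,0,0,0,0,1]]]'; python3 - <<'E'
from h import *
avg(("knob","outer_mid"),cams=("scene",),n=3)
f=bot.grab_frame("scene"); cv2.imwrite("pics/s4.png",cv2.resize(f["img"][80:230,350:550,::-1],None,fx=4,fy=4,interpolation=cv2.INTER_CUBIC))
E
```

```text
clock: 21.0
position: [0.4912, 0.1937, 0.1546]
tool_rot: [-3.141, 0.0, 1.56]
force: [-0.1, -0.1, 0.3]
grip_width: 0.0683
finger_force: 0.0
clock: 21.4
position: [0.4924, 0.1944, 0.2286]
tool_rot: [3.137, -0.002, 1.56]
force: [0.3, -0.4, -0.4]
grip_width: 0.0851
finger_force: 0.0
('outer_mid', 'scene') [0.4888 0.1927 0.0717] [0.0038 0.2504 0.0364] 3
('knob', 'scene') [0.4934 0.192  0.0906] [0. 0. 0.] 1
```

View pics/s4.png

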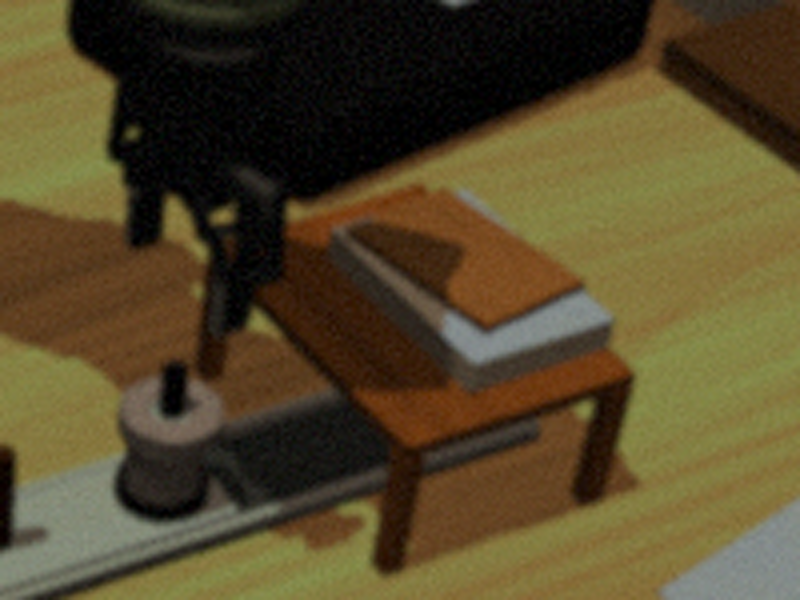

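```bash
python3 -m jog '[[[-1.5,0,30,0,0,0,1],[0,0,30,0,0,0,1],[0,0,20,0,0,0,1],[0,0,10,0,0,0,1],[0,0,0,0,0,0,1]]]'; python3 -m jog '[[[0,0,8,0,0,0,1],[0,0,6,0,0,0,1],[0,0,4,0,0,0,1],[0,0,0,0,0,0,1]]]'
```

```text
clock: 22.4
position: [0.4908, 0.1922, 0.1338]
tool_rot: [-3.14, 0.001, 1.56]
force: [0.4, -0.2, -0.5]
grip_width: 0.0857
finger_force: 0.0
clock: 22.8
position: [0.4911, 0.1922, 0.1165]
tool_rot: [-3.141, 0.0, 1.56]
force: [0.2, -0.2, -0.1]
grip_width: 0.0853
finger_force: 0.0
```

```bash
python3 -m jog '[[[0,0,-1,0,0,0,0.8],[0,0,0,0,0,0,0.7],[0,0,0,0,0,0,0.5],[0,0,0,0,0,0,0.5],[0,0,0,0,0,0,0.5]]]' 40; python3 -m jog '[[[0,0,0,0,0,0,0.5],[0,0,0,0,0,0,0.5]]]'
```

```text
clock: 23.3
position: [0.4914, 0.1924, 0.1187]
tool_rot: [3.141, -0.0, 1.56]
force: [-4.3, -2.4, 15.9]
grip_width: 0.0598
finger_force: 39.2
clock: 23.5
position: [0.4915, 0.1924, 0.1186]
tool_rot: [3.141, -0.0, 1.56]
force: [-4.5, -1.4, 16.1]
grip_width: 0.0595
finger_force: 39.2
```

```bash
python3 -m jog '[[[0,0,-1,0,0,0,0.5],[0,0,-1,0,0,0,0.5],[0,0,-2,0,0,0,0.5],[0,0,-3,0,0,0,0.5],[0,0,-4,0,0,0,0.5]]]'; python3 -m jog '[[[0,0,-5,0,0,0,0.5],[0,0,-6,0,0,0,0.5],[0,0,-8,0,0,0,0.5],[0,0,-10,0,0,0,0.5],[0,0,-12,0,0,0,0.5]]]'; python3 -m jog '[[[0,0,-14,0,0,0,0.5],[0,0,-14,0,0,0,0.5],[0,0,-10,0,0,0,0.5],[0,0,-6,0,0,0,0.5],[0,0,-3,0,0,0,0.5]]]'; python3 -m jog '[[[0,0,-1,0,0,0,0.5],[0,0,0,0,0,0,0.5],[0,0,0,0,0,0,0.5],[0,0,0,0,0,0,0.5]]]'; python3 - <<'E'
from h import *
avg(("knob","outer_mid"),cams=("scene",),n=2)
f=bot.grab_frame("scene"); cv2.imwrite("pics/s5.png",cv2.resize(f["img"][80:230,350:550,::-1],None,fx=4,fy=4,interpolation=cv2.INTER_CUBIC))
E
```

```text
clock: 24.0
position: [0.4912, 0.1922, 0.1289]
tool_rot: [-3.141, 0.0, 1.56]
force: [0.2, 0.1, -0.5]
grip_width: 0.0591
finger_force: 43.0
clock: 24.5
position: [0.4912, 0.1922, 0.1706]
tool_rot: [-3.142, 0.0, 1.56]
force: [-1.0, -0.8, -1.0]
grip_width: 0.0593
finger_force: 43.1
clock: 25.0
position: [0.4914, 0.1922, 0.2173]
tool_rot: [3.141, -0.0, 1.56]
force: [0.6, 0.2, -0.5]
grip_width: 0.0597
finger_force: 43.1
clock: 25.4
position: [0.4911, 0.1922, 0.2174]
tool_rot: [-3.141, 0.0, 1.56]
force: [-0.2, -0.9, -0.4]
grip_width: 0.0594
finger_force: 43.1
('knob', 'scene') [0.4936 0.1921 0.0918] [0.0004 0.0013 0.0004] 2
('outer_mid', 'scene') [0.4882 0.192  0.1708] [0.0004 0.0012 0.001 ] 2
```

View pics/s5.png

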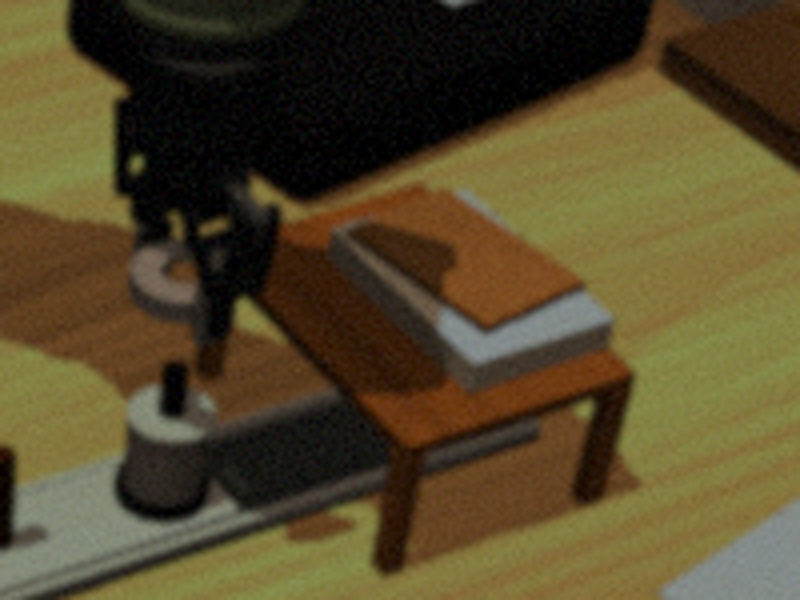

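The outer lid is held level at crop (170,280), about 99 mm up. The inner lid is seated on the tin with its knob at (174,390) and knob height 92 mm (93 mm expected).

```bash
python3 -c "
from workcell import bot
print(bot.job_done())"
```

```text
the job is handed in; nothing more can be done
None
```

I handed the job in at about 25 s on the robot's clock: the tin is fully out, the inner lid is seated in it, and the gripper is holding the outer lid level about 10 cm above where it sat; no verdict came back.

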